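# Load a polishing bar into a spring-fed bar holder

## Task

Load the white polishing bar into the blue spring-fed holder: swing the yellow sprung arm back by its black post until the catch holds it by itself, lay the white bar flat in the trough and let go of it, then press the red trigger pad so that the arm springs forward and pushes the bar up against the end stop. Leave the green bar and the paste tin where they are.

Things in the scene. Friction and masses are not known exactly. Their poses are not given: they have to be found in the camera images.
- holder: Fixed spring-fed bar holder: blue base plate 10 mm thick, 165 (x) by 170 mm (y), with a foot for the trigger running out at its -y end. Frame: origin on the bench below the centre of a fully fed bar; y along the steel trough towards the end stop, z up. Arm pivot at x = 100, y = -55 mm. The -y end of the trough is open to the yellow arm.
- trough (a point): Trough floor under the centre of a fully fed bar: holder x = 0, y = 0, z = 12 mm; axes as the holder. Trough clear width 52 mm (x -26 to 26); side walls 6 mm thick, top z = 20 mm, over y = -60 to 50; floor runs on to y = -100. End stop: inner face y = 50, top z = 38 mm. With the arm caught, y = -95 to 50 is free for a bar.
- swing_axis (a point): Top of the vertical pivot of the yellow arm, on its axis.
- post (a point): Centre of the top of the upright black post (14 mm diameter, z = 59 to 90 mm) on the free end of the yellow arm, 185 mm from the pivot axis. The arm is a bar 16 mm wide, z = 45 to 59 mm, that sweeps level; nothing of the holder under the post's path is above z = 59 mm.
- follower (a joint): Angle q of the yellow arm, growing anticlockwise from above (post towards holder -y); it points from pivot to holder (-cos(q-0.4), -sin(q-0.4)). 0: at rest across the trough, no room for a bar. 0.45: pressing a fully fed bar. 1.00: caught (swing to 1.05-1.10, let back). 1.15: hard stop. Spring 0.35 N m at 0, 1.35 at 1.00 (8 N at the post), damped; springs back unless caught.
- roller: Black rubber roller, 20 mm diameter, z = 18 to 45 mm, under the arm 100 mm from the pivot; it pushes the bar's end face. Origin on its axis at bench height.
- trigger (a joint): Angle of the steel trigger lever, 0 up, grows to 0.11 as the pad is pressed down. It carries the catch, which the arm pushes aside on its way back; at about 0.04 to 0.06 it lets the arm go. Springs up again.
- pad (a point): Centre of the top of the red trigger pad, 26 x 26 mm, top at z = 50 mm; press it straight down about 12 mm (full travel 14 mm), 2 to 7 N. It lies 125 mm from the lever's hinge, about 45 mm behind the arm when that is caught.
- bar_white: White polishing bar, a block 46 mm (x) by 100 mm (y) by 41 mm high with a slightly uneven, ridged top, 0.4 kg (varies). Origin: centre of its underside. Lies on the bench on one side of the holder, left or right. Grip it across the 46 mm width. It goes into the trough lengthwise, its y along the holder's y, either way round.
- bar_green: Green polishing bar with a bare end, 48 x 126 x 42 mm, on the other side of the holder; to be left alone. Origin: centre of underside.
- paste_tin: Round tin with red lid, 67 mm diameter, 27 mm high, to be left alone. Origin: centre of underside. (Elsewhere: a dark coat hangs beside the left end of the bench, about y = 0.6 m and beyond; a gripper that starts near it should first draw away towards the bench, not turn there.)

How it is judged:
On the way, in this order (a step that is already met when the one before it is completed fails the run):
1. the arm is caught by the catch (angle over 0.97), with the robot off it and the white bar not yet in the trough (value of joint follower above 0.97 rad and value of joint trigger below 0.015 rad and contact force between the fingers and holder below 0.3 N and horizontal distance between bar_white and trough above 0.1 m), for 0.3 s.
2. the white bar lies in the trough, let go, with the arm still caught (value of joint follower above 0.97 rad and value of joint trigger below 0.015 rad and x of bar_white in the frame of holder between -0.006 and 0.006 m and z of bar_white in the frame of holder between 0.008 and 0.016 m and angle between the y axis of bar_white and the y axis of holder, either way round below 0.12 rad and angle between bar_white's own z axis and vertical below 0.08 rad and contact force between the fingers and bar_white below 0.3 N and y of bar_white in the frame of holder between -0.055 and 0.006 m), for 0.3 s.
3. the trigger is pressed (over 0.02) and the arm is let go, with the bar in the trough (value of joint trigger above 0.02 rad and value of joint follower below 0.9 rad and x of bar_white in the frame of holder between -0.006 and 0.006 m and z of bar_white in the frame of holder between 0.008 and 0.016 m and angle between the y axis of bar_white and the y axis of holder, either way round below 0.12 rad and angle between bar_white's own z axis and vertical below 0.08 rad), for 0.02 s.
At the end, for the whole second after the job is handed in: The white bar lies flat in the trough (within 6 mm sideways, 4 mm in height, 0.12 rad), against the end stop (within 6 mm), at rest; the arm's roller presses on it with over 2 N (arm angle 0.36 to 0.56) and the trigger is up again (under 0.03) (x of bar_white in the frame of holder between -0.006 and 0.006 m and z of bar_white in the frame of holder between 0.008 and 0.016 m and angle between the y axis of bar_white and the y axis of holder, either way round below 0.12 rad and angle between bar_white's own z axis and vertical below 0.08 rad and y of bar_white in the frame of holder between -0.006 and 0.006 m and value of joint follower between 0.36 and 0.56 rad and value of joint trigger below 0.03 rad and contact force between roller and bar_white above 2 N and linear speed of bar_white below 0.02 m/s); the robot touches nothing.
It fails at once if the green bar is moved more than 25 mm (distance of bar_green from where it was at the start of the episode above 0.025 m).
It fails at once if the paste tin is moved more than 25 mm (distance of paste_tin from where it was at the start of the episode above 0.025 m).
It also fails if it takes over 72 s, if anything falls off the work surface, if the arm or the gripper's body presses on something with over 40 N, if the wrist force passes 120 N, or if a joint passes its speed limit or range.

## Robot

A 6-joint arm with a two-finger parallel gripper is mounted at the origin on a cart in front of the work surface, level with it; the furniture and walls round the work are solid. World frame = base frame: x ahead of the robot, y to its left, z up, the work surface at z = 0. Lengths are in m, angles in rad, forces in N, time in s.
With the tool pointing down it reaches from about 0.375 to 0.9 m from the base axis. Payload 3.1 kg.
Tool frame: the origin (TCP) lies midway between the tips of the shut fingers; the grasp point (between the pads) lies robot.grip_depth behind it (robot.grip_depth is the distance from the TCP to the grasp point, in m); z points along the fingers, y is the line along which they close (so a half turn about z gives the same grasp; the last joint's range is limited). The gripper opens to 87 mm and grips with 3 to 60 N. Pads are 19 mm wide; open, the fingers measure 117 mm over their backs; the gripper's body (75 mm by 190 mm) begins 51 mm behind the grasp point.
Start: joints at [-0.178, 0.527, 1.433, -0, 1.181, -0.178], TCP at [0.625, 0, 0.223] pointing down, gripper open.
Joint ranges: [-3.08, 3.08], [-0.75, 2.2], [0.22, 2.44], [-1.43, 4.57], [0, 2.65], [-2.85, 2.85]. Speed limits (rad/s): [2.79, 2.79, 3.14, 3.14, 3.14, 3.14].

## Interface

Orientations are given as a unit quaternion [x, y, z, w].
In Python, from rig import robot gives the robot as it stands.
- The arm moves only by the tool tcp_steps, called after "Request:" by a JSON object that holds its "name" and its "arguments". Schema: {"type":"object","properties":{"motion":{"type":"array","items":{"type":"array","items":{"type":"array","items":{"type":"number"},"minItems":4,"maxItems":4},"minItems":1,"maxItems":20},"minItems":1,"maxItems":1},"finger_gap":{"type":"number"},"grip_force":{"type":"number"},"only":{"type":"string"},"quiet":{"type":"boolean"},"lines":{"type":"string"}},"required":["motion"],"additionalProperties":false}. motion is a list that holds a single list of rows (three levels of brackets), with 1 to 20 rows, each of 4 numbers: dx, dy, dz in m, then a turn about the tool's z in rad; each row shifts and turns the commanded pose from where the row before left it, along the tool's axes as they then stand; what a row does not reach is not made up. A row lasts 1/12 s, in which the tool goes at most 0.0417 m and 0.125 rad, less where a joint would pass 70% of its speed; a pose out of reach is approached as far as the arm can. finger_gap is the finger opening in m, set as the call begins (left out keeps the last). The fingers move at their own pace and stop on an object; grip_force is the grip in N (left out, the last holds). Time passes only in rows, so rows that do not move let the fingers close. The tool returns the time, the measured TCP pose, the force, the opening and the grip force at its end. only (a regular expression) keeps the lines of the reply that match it, lines (a string "A,B") keeps lines A to B, and quiet returns only ok. Input that does not fit is refused with a message, and nothing moves.
- robot.get_obs(): the state, without advancing time (a new reading comes with each control period).
- robot.camera(name): name is "scene" or "side" or "wrist"; returns a dict with "img" (384x512x3 uint8, red, green, blue), "fx", "fy", "cx", "cy" (pixels), "k1" (the pictures are not rectified: a ray, as slopes to the right and down, at radius r is drawn at 1 + k1 r^2 times it, then the intrinsics apply), "xyz" and "attitude" of the camera in the world. Camera axes: x right, y down, z forward; pixel columns grow to the right and rows downward; lengths in m; the calibration is good to about 2 mm. A picture is of the moment at which its call begins. There is no depth.
- robot.hand_in(): hands the job in; it is judged then, once.
The state is a dict: "time": time; "q": joint angles; "joint_velocities": joint speeds; "joint_torque": joint torques, N m; "position": TCP position; "tool_rot": TCP orientation; "ft_force": force on the tool from outside, world axes, zero at the start; "moment": the same for the moment, N m; "grip_width": finger opening in m; "grip_force": force on a finger pad.
Only numpy, scipy, OpenCV 4.12 (cv2) and the standard library are available. Lean on these libraries where they do the work, as an engineer would, in place of code of your own. Each camera call takes 0.05 s, during which the arm holds its last target. There are 200 camera calls.

## Working session

There is one attempt and no reset: what is moved stays moved. The work goes in short steps, Python scripts to look and compute and a tool call to move; the robot and the scene stay as the last step left them, time stands still between calls to the robot, and variables do not carry over. Pictures are saved under pics/ and viewed, at most 11 in all, crops included, and the job is handed in when it is done.

```bash
ls; mkdir -p pics; cat > h.py <<'E'
import numpy as np, cv2, json
from scipy.spatial.transform import Rotation as R
def cam(robot,n):
    c=robot.camera(n); cv2.imwrite(f'pics/{n}_raw.png',c['img'][:,:,::-1])
    json.dump({k:(np.array(v).tolist()) for k,v in c.items() if k!='img'},open(f'pics/{n}.json','w')); return c
def load(n): return json.load(open(f'pics/{n}.json'))
def rot(c):
    a=np.array(c['attitude']); return a if a.shape==(3,3) else R.from_quat(a).as_matrix()
def ray(c,u,v):
    K=np.array([[c['fx'],0,c['cx']],[0,c['fy'],c['cy']],[0,0,1]],float)
    p=cv2.undistortPoints(np.array([[[u,v]]],float),K,np.array([c['k1'],0,0,0.]))[0,0]
    return np.array(c['xyz']),rot(c)@np.array([p[0],p[1],1])
def at(c,u,v,z):
    o,d=ray(c,u,v); return o+d*(z-o[2])/d[2]
def proj(c,P):
    q=(np.array(P)-np.array(c['xyz']))@rot(c); q=q/q[...,2:]; r2=q[...,0]**2+q[...,1]**2
    s=1+c['k1']*r2; return np.stack([c['cx']+c['fx']*q[...,0]*s,c['cy']+c['fy']*q[...,1]*s],-1)
E
python3 - <<'E'
from rig import robot
from h import *
print(robot.grip_depth, robot.get_obs())
for n in('scene','side','wrist'):
    c=cam(robot,n);print(n,{k:np.round(v,3).tolist() for k,v in c.items() if k!='img'})
    cv2.imwrite(f'pics/{n}0.png',cv2.resize(c['img'][:,:,::-1],(800,600),interpolation=cv2.INTER_CUBIC))
E
```

```text
pics
rig.py
0.0187 {'time': 0.0, 'q': array([-1.78471095e-01,  5.28459321e-01,  1.43396086e+00, -3.37998714e-05,
        1.18140393e+00, -1.78525073e-01]), 'joint_velocities': array([-0.00144366,  0.00017988, -0.00084688, -0.00191312,  0.0023396 ,
       -0.00099538]), 'joint_torque': array([-5.45745443e-04, -4.40045428e+01, -1.76593530e+01,  6.32597599e-02,
        5.83207863e-02, -1.53719384e-04]), 'position': array([6.24230237e-01, 1.76681433e-04, 2.21557239e-01]), 'tool_rot': array([ 7.07082707e-01,  7.07129974e-01, -6.49163092e-04, -9.07568292e-04]), 'ft_force': array([ 0.45680284, -0.11265832,  0.41595555]), 'moment': array([-0.01073053,  0.00846755,  0.00384691]), 'grip_force': 0.0, 'grip_width': 0.08668024931952192}
scene {'fx': 394.581, 'fy': 394.581, 'cx': 248.248, 'cy': 186.514, 'k1': 0.013, 'xyz': [-0.151, -0.519, 0.985], 'attitude': [0.828, -0.412, 0.171, -0.339]}
side {'fx': 454.34, 'fy': 454.34, 'cx': 252.332, 'cy': 192.322, 'k1': -0.152, 'xyz': [0.184, 0.888, 0.919], 'attitude': [-0.173, 0.893, -0.405, 0.092]}
wrist {'fx': 295.065, 'fy': 295.065, 'cx': 249.993, 'cy': 193.943, 'k1': 0.01, 'xyz': [0.625, 0.065, 0.383], 'attitude': [0.992, 0.0, -0.001, 0.122]}
```

View pics/scene0.png

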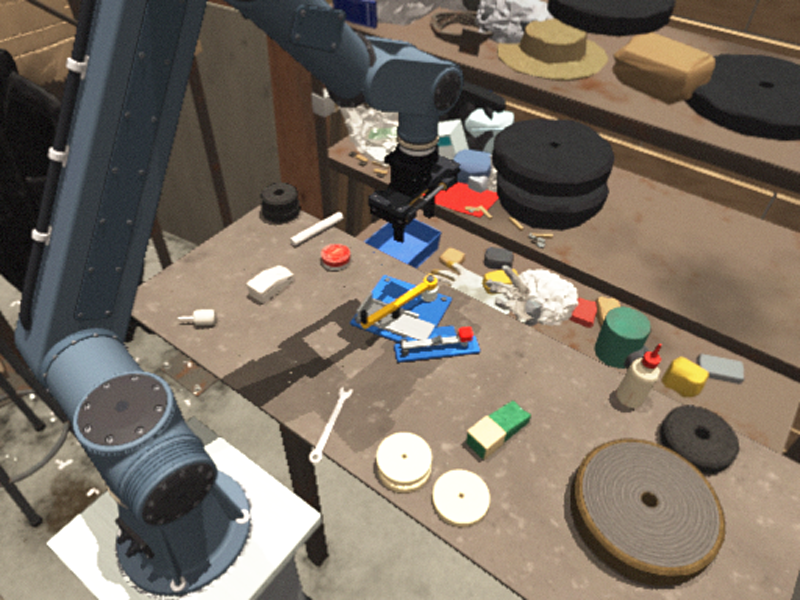

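View pics/side0.png

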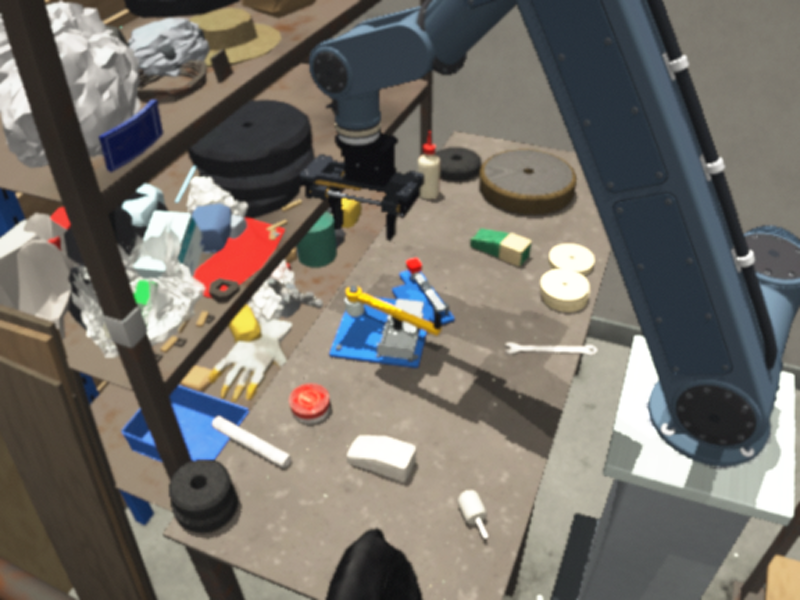

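View pics/wrist0.png

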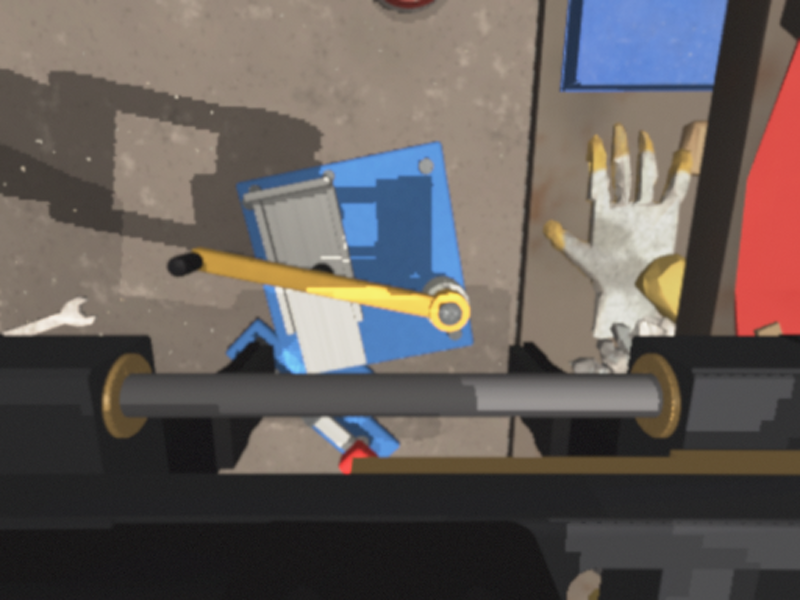

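```bash
cat > m.py <<'E'
from h import *
s=1.5625
W,S,D=load('wrist'),load('scene'),load('side')
a=[at(W,u/s,v/s,.01) for u,v in((237,184),(440,142),(472,344))]
for p in a: print('plate',p.round(4))
print('sizes',np.linalg.norm(a[1]-a[0]),np.linalg.norm(a[2]-a[1]))
e=a[1]-a[0]; f=a[1]-a[2]; print('yaw',np.arctan2(e[1],e[0]),np.arctan2(-f[0],f[1]))
for z in(.059,.065,.07,.08):print('pivot',z,at(W,450/s,312/s,z).round(4))
print('post W',at(W,180/s,266/s,.09).round(4),'S',at(S,363/s,314/s,.09).round(4),'D',at(D,436/s,322/s,.09).round(4))
print('pad W',at(W,355/s,455/s,.05).round(4),'S',at(S,464/s,333/s,.05).round(4),'D',at(D,414/s,265/s,.05).round(4))
# trough: end stop top corners z .038
print('stop',at(W,247/s,197/s,.038),at(W,332/s,180/s,.038))
for n,c,P in(('S',S,[(248,280),(262,302),(293,281),(275,265)]),('D',D,[(350,440),(408,458),(415,448),(360,436)])):
    for u,v in P: print('bar',n,at(c,u/s,v/s,.041).round(3),at(c,u/s,v/s,0).round(3))
print('tin',at(S,336/s,250/s,.027),at(D,310/s,398/s,.027))
E
python3 m.py
python3 - <<'E'
import cv2
a=cv2.imread('pics/scene_raw.png')[160:240,150:250];b=cv2.imread('pics/side_raw.png')[265:325,210:285]
import numpy as np
c=np.zeros((400,800,3),np.uint8)
a=cv2.resize(a[:,:],(400,320),interpolation=3);b=cv2.resize(b,(400,320),interpolation=3)
cv2.imwrite('pics/bar0.png',np.hstack([a,b]))
E
```

```text
plate [0.5033 0.0678 0.01  ]
plate [0.6615 0.099  0.01  ]
plate [ 0.6931 -0.0642  0.01  ]
sizes 0.1612387763041375 0.16626683520406293
yaw 0.19482366710773794 0.1910918874894006
pivot 0.059 [ 0.667  -0.0227  0.059 ]
pivot 0.065 [ 0.6662 -0.021   0.065 ]
pivot 0.07 [ 0.6656 -0.0197  0.07  ]
pivot 0.08 [ 0.6643 -0.017   0.08  ]
post W [0.4886 0.0163 0.09  ] S [0.4775 0.0117 0.09  ] D [0.4807 0.0367 0.09  ]
pad W [ 0.5948 -0.1454  0.05  ] S [ 0.5878 -0.1575  0.05  ] D [ 0.5928 -0.1455  0.05  ]
stop [0.51893056 0.05847189 0.038     ] [0.58131223 0.07051199 0.038     ]
bar S [0.438 0.304 0.041] [0.464 0.34  0.   ]
bar S [0.41  0.232 0.041] [0.434 0.265 0.   ]
bar S [0.496 0.224 0.041] [0.524 0.256 0.   ]
bar S [0.509 0.291 0.041] [0.538 0.326 0.   ]
bar D [0.53  0.288 0.041] [0.546 0.261 0.   ]
bar D [0.433 0.287 0.041] [0.445 0.259 0.   ]
bar D [0.43  0.266 0.041] [0.442 0.237 0.   ]
bar D [0.518 0.276 0.041] [ 0.534  0.247 -0.   ]
tin [0.64209525 0.22606438 0.027     ] [0.63492263 0.22396717 0.027     ]
```

View pics/bar0.png

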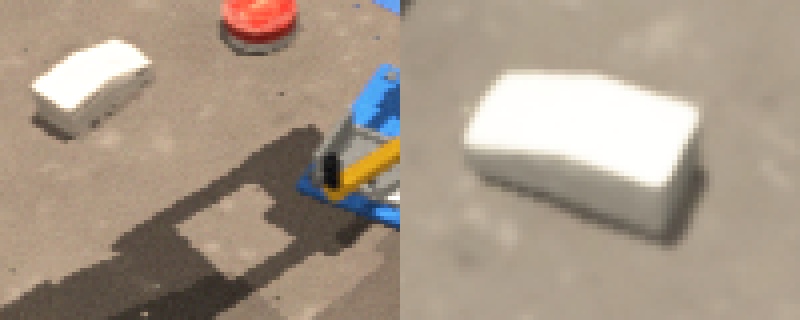

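The scene view shows the white bar at about (268,284) on the left, the holder in the middle and the green bar on the right. The wrist view shows the post at (180,266), the pivot at (450,312) and the pad at (355,455). These agree with each other: plate yaw is about 0.19 rad and the model puts the post at (0.485, 0.018) against a measured (0.488, 0.016). Next I move above the post, with tool y along its path.

Request:
{"name": "tcp_steps", "arguments": {"motion": [[[0.003,-0.0275,0,0],[0.003,-0.0275,0,0],[0.003,-0.0275,0,0],[0.003,-0.0275,0,0],[0.004,-0.027,0,0],[0,0,0,0.12],[0,0,0,0.12],[0,0,0,0.12],[0,0,0,0.12],[0,0,0,0.12],[0,0,0,0.12],[0,0,0,0.12],[0,0,0,0.12],[0,0,0,0.12],[0,0,0,0.12],[0,0,0,0.12],[0,0,0,0.12],[0,0,0,0.12],[0,0,0,0.12],[0,0,0,0.1]]], "finger_gap": 0.06}}

```text
time: 1.82
position: [0.4878, 0.0161, 0.2224]
tool_rot: [0.994, -0.107, -0.0, -0.0]
ft_force: [-0.1, 0.3, 0.8]
grip_width: 0.0603
grip_force: 0.0
```

```bash
python3 - <<'E'
from rig import robot
from h import *
o=robot.get_obs();print(o['time'],o['q'].round(3),o['position'],R.from_quat(o['tool_rot']).as_matrix().round(3))
c=cam(robot,'scene');c=cam(robot,'wrist')
cv2.imwrite('pics/wrist1.png',cv2.resize(c['img'][:,:,::-1],(800,600),interpolation=cv2.INTER_CUBIC))
E
```

```text
1.8167 [-0.197  0.345  1.768  0.     1.029  1.589] [0.48775182 0.01608271 0.22236397] [[ 0.977 -0.213 -0.001]
 [-0.213 -0.977  0.   ]
 [-0.001  0.    -1.   ]]
```

View pics/wrist1.png

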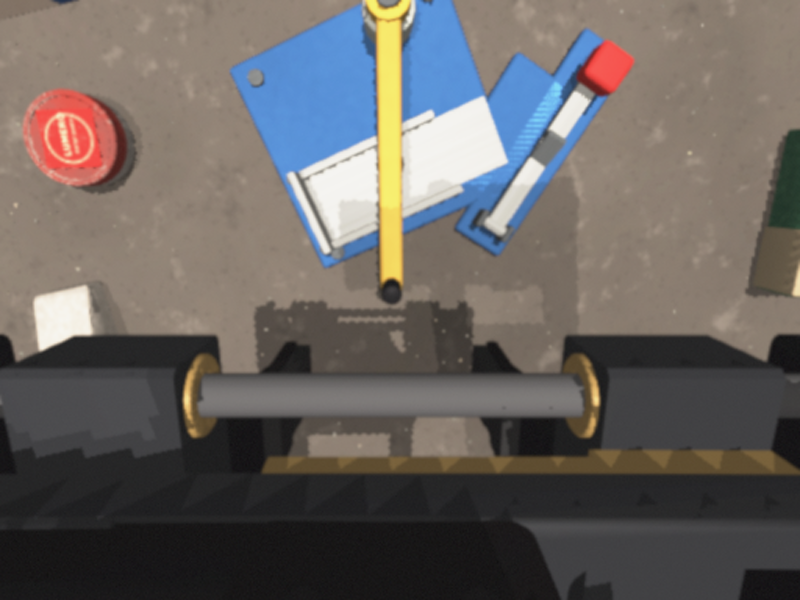

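The whole holder is visible here: post at (391,290), pivot (388,5), pad (606,67), plate corners (232,71) and (327,266), and trough-floor end corners (486,97) and (508,160). I'll fit the holder pose from these.

```bash
cat > fit.py <<'E'
from h import *
from scipy.optimize import least_squares
s=1.5625; W=load('wrist')
g=lambda u,v,z: at(W,u/s,v/s,z)
post=g(391,290,.09); pad=g(606,66,.05)
# (holder xy, world): trough floor end corners, end stop
c1=g(486,97,.012); c2=g(508,160,.012); 
print('floor end mid',(c1+c2)/2,'width',np.linalg.norm(c1-c2))
print('stop outer top',g(290,173,.038),g(326,254,.038),np.linalg.norm(g(290,173,.038)-g(326,254,.038)))
print('post',post,'pad',pad,'plate',g(232,71,.01),g(327,266,.01))
obs=[(np.array([0,-.1]),((c1+c2)/2)[:2]),(np.array([.1-.185*np.cos(.4),-.055+.185*np.sin(.4)]),post[:2]),(np.array([0,.056]),((g(290,173,.038)+g(326,254,.038))/2)[:2])]
def f(p):
    M=np.array([[np.cos(p[2]),-np.sin(p[2])],[np.sin(p[2]),np.cos(p[2])]])
    return np.concatenate([p[:2]+M@h-w for h,w in obs])
r=least_squares(f,[.557,.015,.19]);print(r.x,(r.fun*1000).round(1))
x,y,t=r.x;M=np.array([[np.cos(t),-np.sin(t)],[np.sin(t),np.cos(t)]])
print('pivot',M@[.1,-.055]+[x,y],'pad in holder',M.T@(pad[:2]-[x,y]))
for q in(0,1.0,1.08):print(q,M@[.1-.185*np.cos(q-.4),-.055-.185*np.sin(q-.4)]+[x,y])
E
python3 fit.py
```

```text
floor end mid [ 0.57628479 -0.08727874  0.012     ] width 0.048859584186919616
stop outer top [0.57735385 0.0696268  0.038     ] [0.51491146 0.0589194  0.038     ] 0.06335377450536214
post [0.48850327 0.01468624 0.09      ] pad [ 0.59676227 -0.15431694  0.05      ] plate [0.65850822 0.09750833 0.01      ] [0.50214733 0.06526242 0.01      ]
[0.55835618 0.01042369 0.1872386 ] [ 0.7 -0.5 -2.5 -0.6  1.8  1.2]
pivot [ 0.66684644 -0.02500038] pad in holder [ 0.00706894 -0.16901045]
0 [0.48601791 0.01406419]
1.0 [ 0.53627266 -0.15605566]
1.08 [ 0.54716352 -0.16607127]
```

Request:
{"name": "tcp_steps", "arguments": {"motion": [[[0,0,0.026,0],[0,0,0.026,0],[0,0,0.026,0],[0,0,0.026,0],[0,0,0.026,0],[0,0,0.025,0],[0,0,0,0],[0,0,0,0]]]}}

```text
time: 2.58
position: [0.4871, 0.0162, 0.0667]
tool_rot: [0.995, -0.104, -0.002, -0.0]
ft_force: [0.4, -0.7, 0.9]
grip_width: 0.0601
grip_force: 0.0
```

Request:
{"name": "tcp_steps", "arguments": {"motion": [[[0,0,0,0],[0,0,0,0],[0,0,0,0],[0,0,0,0],[0,0,0,0],[0,0,0,0],[0,0,0,0],[0,0,0,0]]], "finger_gap": 0.0, "grip_force": 30}}

```text
time: 3.25
position: [0.488, 0.016, 0.0677]
tool_rot: [0.995, -0.104, 0.0, 0.0]
ft_force: [0.2, -0.1, 0.6]
grip_width: 0.0147
grip_force: 0.0
```

Request:
{"name": "tcp_steps", "arguments": {"motion": [[[0,0,0,0],[0,0,0,0],[0,0,0,0],[0,0,0,0]]], "finger_gap": 0.0, "grip_force": 30}}

```text
time: 3.58
position: [0.488, 0.0159, 0.0676]
tool_rot: [0.995, -0.104, -0.0, 0.0]
ft_force: [-1.0, -1.5, 2.4]
grip_width: 0.0129
grip_force: 30.0
```

Request:
{"name": "tcp_steps", "arguments": {"motion": [[[0.0003,0.0101,0,-0.0545],[0.0003,0.0101,0,-0.0545],[0.0003,0.0101,0,-0.0545],[0.0003,0.0101,0,-0.0545],[0.0003,0.0101,0,-0.0545],[0.0003,0.0101,0,-0.0545],[0.0003,0.0101,0,-0.0545],[0.0003,0.0101,0,-0.0545],[0.0003,0.0101,0,-0.0545],[0.0003,0.0101,0,-0.0545]]]}}

```text
time: 4.42
position: [0.4945, -0.0823, 0.0676]
tool_rot: [0.986, 0.168, 0.0, -0.001]
ft_force: [0.7, 7.9, 2.6]
grip_width: 0.0133
grip_force: 30.0
```

Request:
{"name": "tcp_steps", "arguments": {"motion": [[[0.0003,0.0101,0,-0.0545],[0.0003,0.0101,0,-0.0545],[0.0003,0.0101,0,-0.0545],[0.0003,0.0101,0,-0.0545],[0.0003,0.0101,0,-0.0545],[0.0003,0.0101,0,-0.0545],[0.0003,0.0101,0,-0.0545],[0.0003,0.0101,0,-0.0545],[0.0003,0.0101,0,-0.0545],[0.0003,0.0101,0,-0.0545],[0,0,0,0],[0,0,0,0],[0,0,0,0]]]}}

```text
time: 5.5
position: [0.5495, -0.1615, 0.0675]
tool_rot: [0.905, 0.426, -0.001, -0.004]
ft_force: [-2.4, 8.2, 9.3]
grip_width: 0.0131
grip_force: 30.0
```

Request:
{"name": "tcp_steps", "arguments": {"motion": [[[0,-0.004,0,0.02],[0,-0.004,0,0.02],[0,-0.004,0,0.02],[0,-0.003,0,0.02],[0,0,0,0],[0,0,0,0]]]}}

```text
time: 6.0
position: [0.5387, -0.1516, 0.0676]
tool_rot: [0.921, 0.389, -0.001, -0.004]
ft_force: [-0.9, 8.5, 6.3]
grip_width: 0.0131
grip_force: 30.0
```

Request:
{"name": "tcp_steps", "arguments": {"motion": [[[0,-0.001,0,0],[0,0,0,0],[0,0,0,0],[0,0,0,0],[0,0,0,0],[0,0,0,0]]], "finger_gap": 0.055}}

```text
time: 6.5
position: [0.5399, -0.1551, 0.0674]
tool_rot: [0.921, 0.39, 0.0, 0.0]
ft_force: [-0.1, -0.9, -0.4]
grip_width: 0.0451
grip_force: 0.0
```

Request:
{"name": "tcp_steps", "arguments": {"motion": [[[0,0,-0.02,0],[0,0,-0.03,0],[0,0,-0.03,0],[0,0,-0.03,0],[0,0,-0.03,0],[0,0,-0.03,0],[0,0,0,0]]]}}

```text
time: 7.08
position: [0.5434, -0.1566, 0.2439]
tool_rot: [0.921, 0.39, 0.004, 0.005]
ft_force: [0.9, -0.2, 1.2]
grip_width: 0.0548
grip_force: 0.0
```

```bash
python3 - <<'E'
from rig import robot
from h import *
c=cam(robot,'scene');c=cam(robot,'wrist')
cv2.imwrite('pics/wrist2.png',cv2.resize(c['img'][:,:,::-1],(800,600),interpolation=cv2.INTER_CUBIC))
E
```

```text
(no output)
```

View pics/wrist2.png

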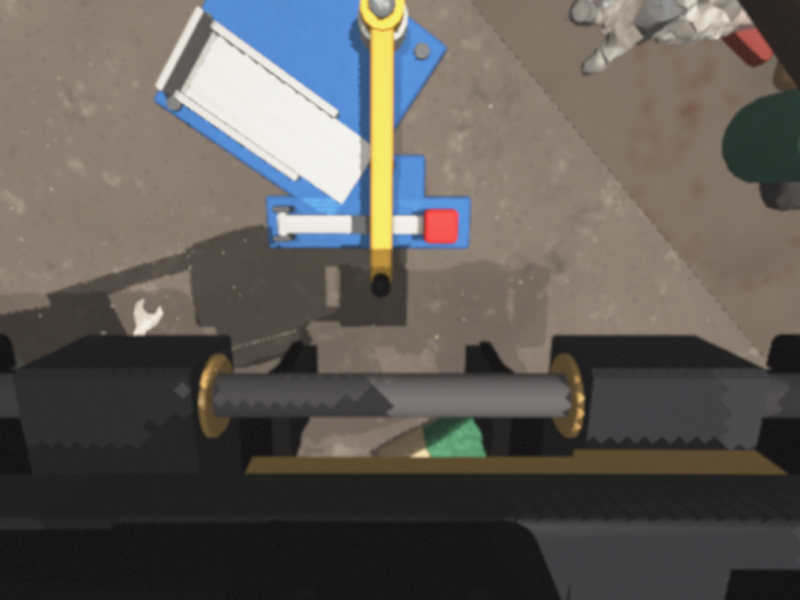

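The arm is caught: post at (380,285), pad (440,226), and the trough is empty with its floor end at (372,150)–(342,204).

```bash
python3 - <<'E'
from h import *
s=1.5625; W=load('wrist'); g=lambda u,v,z: at(W,u/s,v/s,z)
a,b=g(372,150,.012),g(342,204,.012);print('floor end',(a+b)/2,np.linalg.norm(a-b))
a,b=g(338,114,.02),g(297,179,.02);print('walls',(a+b)/2,np.linalg.norm(a-b))
a,b=g(199,9,.038),g(159,88,.038);print('stop',(a+b)/2,np.linalg.norm(a-b))
print('pad',g(440,225,.05),'post',g(380,284,.09))
for n,P in(('scene',[(158.75,182),(168,187),(187.5,176),(178.75,170)]),('side',[(230,278.5),(265.3,283.8),(259.3,299.7),(222,292.8)])):
    c=json.load(open(f'pics/{n}.json')); Q=np.array([at(c,u,v,.037) for u,v in P]);print(Q.round(3),Q.mean(0))
E
```

```text
floor end [ 0.57505912 -0.08552964  0.012     ] 0.04946905572344615
walls [ 0.56922499 -0.0480811   0.02      ] 0.05937979256087441
stop [0.54703844 0.06291863 0.038     ] 0.06125926558808392
pad [ 0.59673156 -0.15615605  0.05      ] post [ 0.5384175  -0.15153361  0.09      ]
[[0.431 0.297 0.037]
 [0.433 0.255 0.037]
 [0.512 0.24  0.037]
 [0.516 0.285 0.037]] [0.47327514 0.26941689 0.037     ]
[[0.522 0.272 0.037]
 [0.435 0.255 0.037]
 [0.431 0.304 0.037]
 [0.521 0.318 0.037]] [0.47737705 0.28713044 0.037     ]
```

Request:
{"name": "tcp_steps", "arguments": {"motion": [[[0.017,-0.034,0,0],[0.017,-0.034,0,0],[0.017,-0.034,0,0],[0.017,-0.034,0,0],[0.017,-0.034,0,0],[0.017,-0.034,0,0],[0.017,-0.034,0,0],[0.017,-0.034,0,0],[0.017,-0.034,0,0],[0.017,-0.034,0,0],[0.017,-0.034,0,0],[0.017,-0.034,0,0],[0,0,0,0.115],[0,0,0,0.115],[0,0,0,0.115],[0,0,0,0.115],[0,0,0,0.115],[0,0,0,0.115],[0,0,0,0.115],[0,0,0,0]]], "finger_gap": 0.08}}

```text
time: 8.85
position: [0.3877, 0.2751, 0.2357]
tool_rot: [1.0, -0.003, -0.002, 0.001]
ft_force: [-0.6, 0.6, 0.1]
grip_width: 0.0799
grip_force: 0.0
```

Request:
{"name": "tcp_steps", "arguments": {"motion": [[[0,0,0,0],[0,0,0,0]]]}}

```text
time: 9.02
position: [0.3883, 0.2754, 0.2366]
tool_rot: [1.0, -0.001, -0.001, 0.0]
ft_force: [0.2, -0.6, 0.4]
grip_width: 0.0801
grip_force: 0.0
```

```bash
python3 - <<'E'
from rig import robot
from h import *
c=cam(robot,'wrist')
cv2.imwrite('pics/wrist3.png',cv2.resize(c['img'][:,:,::-1],(800,600),interpolation=cv2.INTER_CUBIC))
E
```

```text
(no output)
```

View pics/wrist3.png

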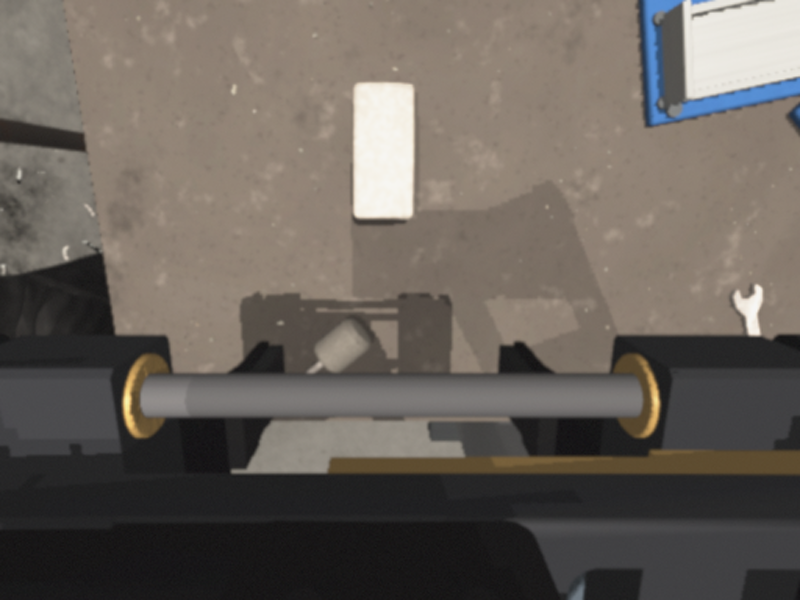

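The bar is straight along world x: top corners (354,84), (413,85), (413,218) and (353,218).

```bash
python3 - <<'E'
from h import *
s=1.5625; W=load('wrist'); 
Q=np.array([at(W,u/s,v/s,.038) for u,v in [(354,84),(413,85),(413,218),(353,218)]]);print(Q,Q.mean(0))
d=Q[0]+Q[1]-Q[2]-Q[3];print('yaw',np.arctan2(d[1],d[0]),np.linalg.norm(d)/2)
P=[at(W,u/s,v/s,.038) for u,v in [(684,5),(688,97)]];print('stop inner edge',P)
E
```

```text
[[0.52555234 0.30031486 0.038     ]
 [0.52483243 0.25796557 0.038     ]
 [0.43081354 0.25698989 0.038     ]
 [0.43090094 0.30315474 0.038     ]] [0.47802481 0.27960627 0.038     ]
yaw -0.009880376770891618 0.09433975244509354
stop inner edge [array([0.57445804, 0.07206619, 0.038     ]), array([0.51599927, 0.05980513, 0.038     ])]
```

Request:
{"name": "tcp_steps", "arguments": {"motion": [[[0.03,-0.002,0,0],[0.03,-0.001,0,0],[0.0305,-0.001,0,0.01],[0,0,0.03,0],[0,0,0.03,0],[0,0,0.03,0],[0,0,0.03,0],[0,0,0.03,0],[0,0,0.025,0],[0,0,0.02,0],[0,0,0.015,0],[0,0,0.011,0],[0,0,0,0],[0,0,0,0]]], "finger_gap": 0.08}}

```text
time: 10.23
position: [0.4793, 0.2793, 0.0162]
tool_rot: [1.0, -0.007, -0.0, 0.0]
ft_force: [1.1, 0.4, 0.6]
grip_width: 0.0802
grip_force: 0.0
```

Request:
{"name": "tcp_steps", "arguments": {"motion": [[[0,0,0,0],[0,0,0,0],[0,0,0,0],[0,0,0,0],[0,0,0,0],[0,0,0,0],[0,0,0,0],[0,0,0,0],[0,0,0,0],[0,0,0,0]]], "finger_gap": 0.03, "grip_force": 30}}

```text
time: 11.07
position: [0.4798, 0.2797, 0.017]
tool_rot: [1.0, -0.007, 0.001, -0.0]
ft_force: [-0.3, 2.4, 5.0]
grip_width: 0.0463
grip_force: 30.0
```

Request:
{"name": "tcp_steps", "arguments": {"motion": [[[0,0,-0.01,0],[0,0,-0.025,0],[0,0,-0.03,0],[0,0,-0.03,0],[0,0,-0.025,0],[0.0081,0.029,0,0],[0.0081,0.029,0,0],[0.0081,0.029,0,0],[0.0081,0.029,0,0],[0.0081,0.029,0,0],[0.0081,0.029,0,0],[0.0081,0.029,0,0],[0.0081,0.029,0,0],[0.0081,0.029,0,0],[0.0081,0.029,0,0]]]}}

```text
time: 12.32
position: [0.555, -0.0133, 0.136]
tool_rot: [1.0, -0.007, -0.002, -0.0]
ft_force: [-0.3, -0.9, -3.9]
grip_width: 0.0463
grip_force: 30.0
```

Request:
{"name": "tcp_steps", "arguments": {"motion": [[[0,0,0,-0.118],[0,0,0,-0.118],[0,0,0,-0.118],[0,0,0,-0.118],[0,0,0,-0.118],[0,0,0,-0.118],[0,0,0,-0.118],[0,0,0,-0.118],[0,0,0,-0.118],[0,0,0,-0.118],[0,0,0,-0.118],[0,0,0,-0.118],[0,0,0,-0.118],[0,0,0,-0.118],[0,0,0,-0.12],[0,0,0,0],[0,0,0,0],[0,0,0,0]]]}}

```text
time: 13.82
position: [0.5556, -0.0118, 0.1362]
tool_rot: [0.639, 0.769, -0.0, -0.001]
ft_force: [-0.2, 0.7, -3.5]
grip_width: 0.0456
grip_force: 30.0
```

```bash
python3 - <<'E'
from rig import robot
from h import *
o=robot.get_obs();print(o['position'],R.from_quat(o['tool_rot']).as_matrix().round(4),o['q'].round(3))
c=cam(robot,'wrist');cv2.imwrite('pics/wrist4.png',cv2.resize(c['img'][:,:,::-1],(800,600),interpolation=cv2.INTER_CUBIC))
E
```

```text
[ 0.55562423 -0.01176495  0.13624917] [[-1.834e-01  9.830e-01 -1.400e-03]
 [ 9.830e-01  1.834e-01  1.000e-04]
 [ 4.000e-04 -1.300e-03 -1.000e+00]] [-0.222  0.553  1.688 -0.     0.902 -0.407]
```

View pics/wrist4.png

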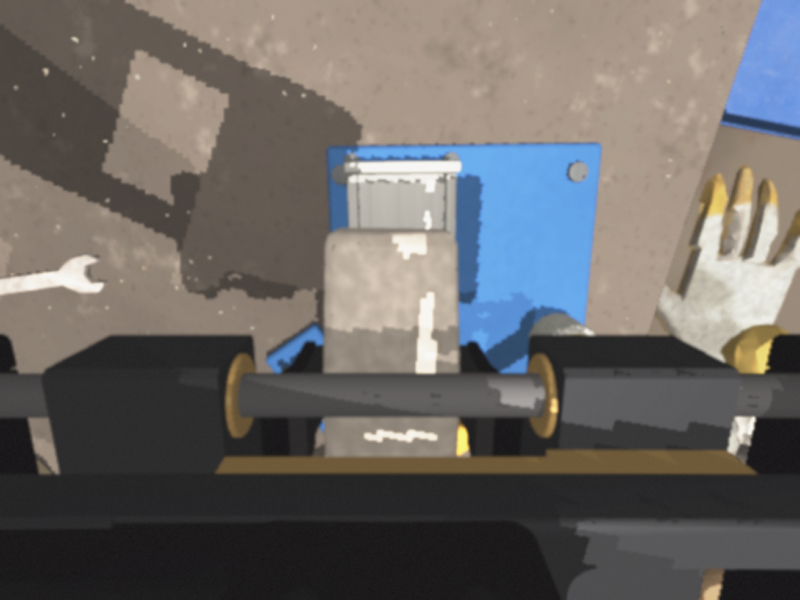

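```bash
python3 - <<'E'
from h import *
s=1.5625; W=load('wrist'); g=lambda u,v,z: at(W,u/s,v/s,z)
x,y,t=.5575,.0105,.187
M=np.array([[np.cos(t),-np.sin(t)],[np.sin(t),np.cos(t)]]);H=lambda P:M.T@(np.array(P)[:2]-[x,y])
for n,p in(('plateL',g(328,147,.01)),('plateR',g(601,143,.01)),('stopL',g(346,165,.038)),('stopR',g(462,164,.038)),('wallL',g(348,228,.02)),('wallR',g(457,228,.02)),('barL',g(325,250,.157)),('barR',g(459,250,.157))):print(n,H(p).round(4))
print('tool',H([.5556,-.0118]))
E
```

```text
plateL [-0.0435  0.067 ]
plateR [0.1178 0.0687]
stopL [-0.0304  0.0555]
stopR [0.0322 0.0558]
wallL [-0.0319  0.0203]
wallR [0.0332 0.0201]
barL [-0.0262  0.0252]
barR [0.0148 0.0251]
tool [-0.00601271 -0.021558  ]
```

Request:
{"name": "tcp_steps", "arguments": {"motion": [[[0,0.0067,0,-0.006],[0,0,0.015,0],[0,0,0.02,0],[0,0,0.02,0],[0,0,0.02,0],[0,0,0.01,0],[0,0,0,0],[0,0,0,0],[0,0,0,0]]]}}

```text
time: 14.62
position: [0.5639, -0.0107, 0.0524]
tool_rot: [0.636, 0.772, 0.0, 0.001]
ft_force: [-0.4, -0.8, -3.5]
grip_width: 0.0459
grip_force: 30.0
```

Request:
{"name": "tcp_steps", "arguments": {"motion": [[[0,0,0.004,0],[0,0,0.004,0],[0,0,0.004,0],[0,0,0.004,0],[0,0,0.004,0],[0,0,0,0],[0,0,0,0]]]}}

```text
time: 15.2
position: [0.5625, -0.0105, 0.0311]
tool_rot: [0.636, 0.772, -0.0, -0.0]
ft_force: [0.2, 0.2, -3.9]
grip_width: 0.0457
grip_force: 30.0
```

Request:
{"name": "tcp_steps", "arguments": {"motion": [[[0,0,0.001,0],[0,0,0.001,0],[0,0,0.001,0],[0,0,0,0],[0,0,0,0]]]}}

```text
time: 15.62
position: [0.563, -0.0106, 0.029]
tool_rot: [0.636, 0.772, 0.0, 0.0]
ft_force: [-0.1, 1.2, 1.3]
grip_width: 0.0462
grip_force: 30.0
```

Request:
{"name": "tcp_steps", "arguments": {"motion": [[[0,0,0,0],[0,0,0,0],[0,0,0,0],[0,0,0,0],[0,0,0,0],[0,0,0,0]]], "finger_gap": 0.065}}

```text
time: 16.12
position: [0.5629, -0.0106, 0.0285]
tool_rot: [0.636, 0.772, 0.0, 0.0]
ft_force: [0.7, -0.3, -0.2]
grip_width: 0.0645
grip_force: 0.0
```

Request:
{"name": "tcp_steps", "arguments": {"motion": [[[0,0,-0.015,0],[0,0,-0.025,0],[0,0,-0.03,0],[0,0,-0.03,0],[0,0,-0.03,0],[0,0,-0.03,0],[-0.02,0,-0.03,0],[-0.03,0,0,0],[-0.03,0,0,0],[0,0,0,0],[0,0,0,0]]], "finger_gap": 0.0}}

```text
time: 17.03
position: [0.5782, -0.0904, 0.2186]
tool_rot: [0.637, 0.771, 0.0, 0.0]
ft_force: [-0.7, 0.7, -0.4]
grip_width: 0.0029
grip_force: 0.0
```

```bash
python3 - <<'E'
from rig import robot
from h import *
c=cam(robot,'wrist');cv2.imwrite('pics/wrist5.png',cv2.resize(c['img'][:,:,::-1],(800,600),interpolation=cv2.INTER_CUBIC))
E
```

```text
(no output)
```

View pics/wrist5.png

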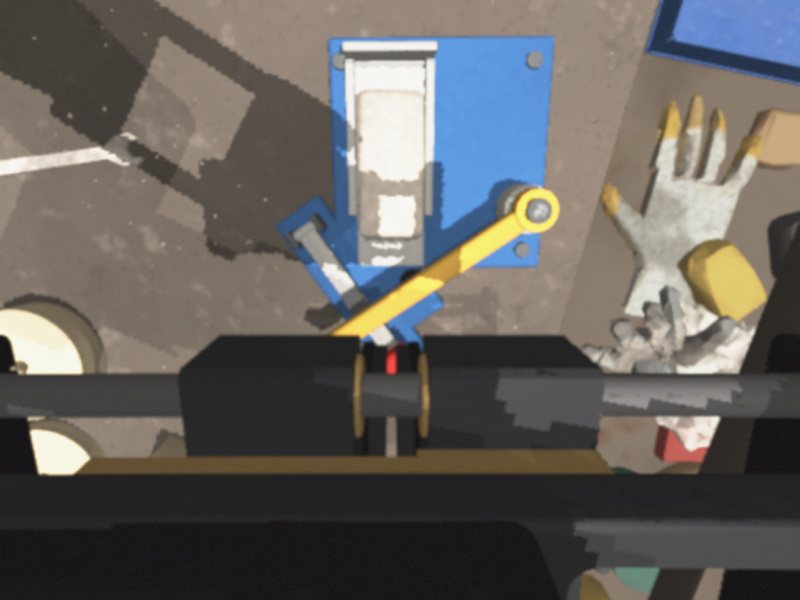

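The bar sits flat between the trough walls ((357,92)–(425,238)), let go, with the arm still caught. Next I go above the pad.

Request:
{"name": "tcp_steps", "arguments": {"motion": [[[-0.033,0.003,0,0],[-0.034,0.003,0,0],[0,0,0,0],[0,0,0.03,0],[0,0,0.03,0],[0,0,0.03,0],[0,0,0.03,0],[0,0,0.02,0],[0,0,0.015,0],[0,0,0,0],[0,0,0,0]]], "finger_gap": 0.0}}

```text
time: 18.0
position: [0.5959, -0.152, 0.0626]
tool_rot: [0.635, 0.772, -0.0, -0.002]
ft_force: [-0.4, 0.0, -0.1]
grip_width: 0.0007
grip_force: 0.0
```

Request:
{"name": "tcp_steps", "arguments": {"motion": [[[-0.003,0,0,0],[0,0,0.006,0],[0,0,0.006,0],[0,0,0.004,0],[0,0,0.004,0],[0,0,0.004,0],[0,0,0.002,0],[0,0,0,0],[0,0,0,0],[0,0,0,0],[0,0,0,0]]]}}

```text
time: 18.92
position: [0.5981, -0.157, 0.0379]
tool_rot: [0.636, 0.772, 0.0, 0.001]
ft_force: [0.9, -2.4, 1.9]
grip_width: 0.0005
grip_force: 1.5
```

Now lift, back off and look.

Request:
{"name": "tcp_steps", "arguments": {"motion": [[[0,0,0,0],[0,0,0,0],[0,0,-0.01,0],[0,0,-0.02,0],[0,0,-0.03,0],[0,0,-0.03,0],[0,0,-0.03,0],[0,0,-0.03,0],[0,0,-0.03,0],[0,0,0,0],[0,0,0,0],[0,0,0,0],[0,0,0,0],[0,0,0,0],[0,0,0,0],[0,0,0,0],[0,0,0,0],[0,0,0,0]]]}}

```text
time: 20.42
position: [0.5974, -0.1566, 0.2172]
tool_rot: [0.636, 0.772, -0.0, -0.0]
ft_force: [0.8, 0.1, 0.6]
grip_width: 0.0002
grip_force: 0.0
```

```bash
python3 - <<'E'
from rig import robot
from h import *
c=cam(robot,'wrist');cv2.imwrite('pics/wrist6.png',cv2.resize(c['img'][:,:,::-1],(800,600),interpolation=cv2.INTER_CUBIC))
E
```

```text
(no output)
```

View pics/wrist6.png

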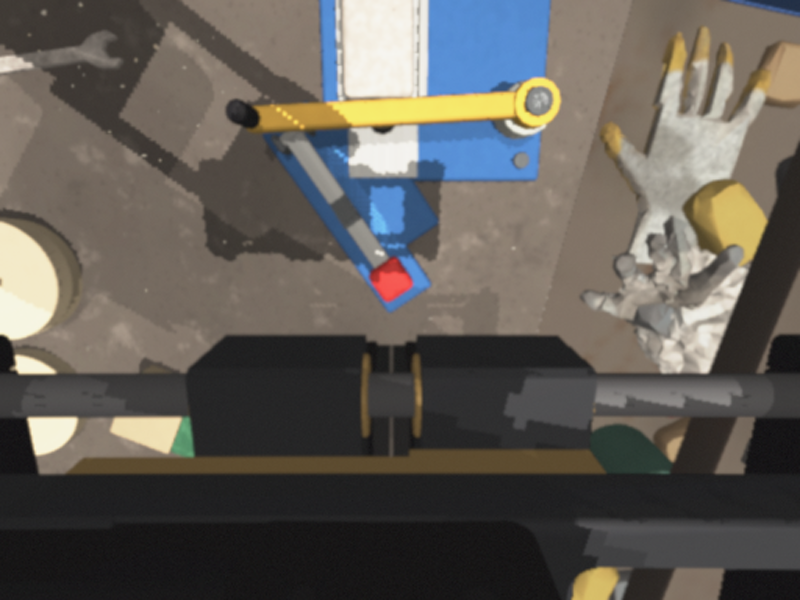

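The arm has sprung forward against the bar: post (240,112), pivot (538,100). I'll check its angle and where the bar's far end is.

```bash
python3 - <<'E'
from rig import robot
from h import *
s=1.5625; W=load('wrist');t=.19
M=np.array([[np.cos(t),-np.sin(t)],[np.sin(t),np.cos(t)]])
p=M.T@(at(W,240/s,111/s,.09)[:2]-[.6668,-.025]);print(p,np.linalg.norm(p),'q',.4+np.arctan2(-p[1],-p[0]))
a=cam(robot,'side')['img'][165:245,200:300,::-1];b=cam(robot,'scene')['img'][165:245,210:310,::-1]
cv2.imwrite('pics/fin.png',np.hstack([cv2.resize(i,(400,320),interpolation=3) for i in(a,b)]))
E
```

```text
[-0.18170183 -0.00799912] 0.18187782039533015 q 0.4439949439189999
```

View pics/fin.png

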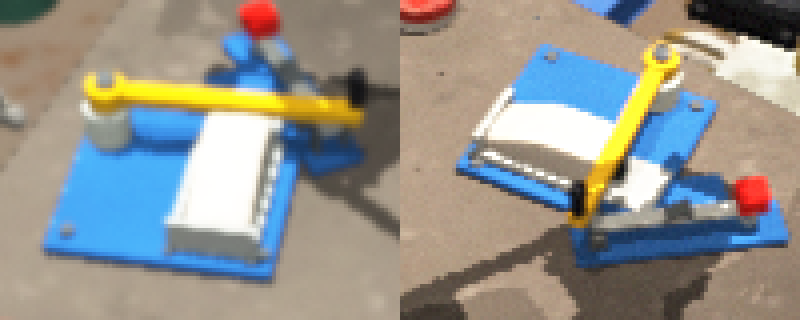

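The bar lies flat against the end stop. The arm angle is about 0.444 (0.45 is fully fed), and the trigger is up.

```bash
python3 -c "
from rig import robot
print(robot.hand_in())"
```

```text
the job is handed in; nothing more can be done
None
```

The job is handed in with no verdict shown: the last pictures show the white bar flat in the trough against the end stop, the arm pressing it at about 0.44 rad, the trigger up and the robot clear, and I made no contact with the green bar or the tin.

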